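Dip the gear drive's level gauge and present it for reading

ROBOT

A 6-joint arm with a two-finger parallel gripper is mounted at the origin on a cart in front of the work surface, level with it; the furniture and walls round the work are solid. World frame = base frame: x ahead of the robot, y to its left, z up, the work surface at z = 0. Lengths are in m, angles in degrees, forces in N, time in s.
With the tool pointing down it reaches from about 0.35 to 0.725 m from the base axis. Payload 6 kg.
Tool frame: the origin (TCP) lies on the centre line of the jaws, within the pads' length; the fingertips stand 22 mm ahead of it and the grasp point (between the pads) lies 3 mm ahead of it; z points along the fingers, y is the line along which they close (so a half turn about z gives the same grasp; the last joint's range is limited). The gripper opens to 85 mm and grips with 20 to 120 N. Pads are 22 mm wide; open, the fingers measure 114 mm over their backs; the gripper's body (76 mm by 85 mm) begins 54 mm behind the grasp point. The pads swing forward as they close: fully open they stand 13 mm farther back than shut.
Start: joints at [93.26, 2.303, 4.859, 0, -92.561, -19.12], TCP at [0.164, 0.577, 0.253] pointing down, gripper open.
Joint ranges: [-146.85, 146.85], [-73.84, 115.35], [-62.03, 85.46], [-188.31, 113.3], [-161.28, -10.13], [-171.36, 171.36]. Speed limits (degrees/s): [147.25, 147.25, 172.46, 180, 180, 180].

INTERFACE

Orientations are given as a 3x3 rotation matrix whose columns are the frame's x, y, z axes.
In Python, from cell import bot, camera, calibration, finder gives the robot as it stands.
- The arm moves only by the shell command python3 -m crank 'ROWS' [FORCE]. ROWS is JSON, a list of rows, each an object of numbers: "dx", "dy", "dz": the shift along the tool's x, y, z in units of 25 mm (1.0 is 25 mm); "spin": the turn about the tool's z in units of 10 degrees (1.0 is 10 degrees); "jaw": the closure, from -1 (fully open) to 1 (shut). A call has 1 to 12 rows; each row shifts and turns the commanded pose from where the row before left it, along the tool's axes as they then stand; what a row does not reach is not made up. A row lasts 1/8 s, in which the tool goes at most 62.5 mm and 10.7 degrees, less where a joint would pass 70% of its speed; a pose out of reach is approached as far as the arm can. A call is refused whole if a number of a shift passes 1 or a number of a turn 1, either way. A call with a gripper value outside its range is refused whole. The fingers move at their own pace and stop on an object; FORCE is the grip in N (left out, the last holds). Time passes only in rows, so rows that do not move let the fingers close. It gives the time, the measured TCP pose, the force, the opening and the grip force at its end, in the units of the state.
- bot.sense(): the state, without advancing time (a new reading comes with each control period).
- camera(name): name is "scene" or "top"; returns the picture (420x560x3 uint8, red, green, blue); there is no depth.
- calibration(name): a dict with "fx", "fy", "cx", "cy" (pixels), "position" and "rotation" of the camera in the world. Camera axes: x right, y up, looking along -z (the intrinsics and any distortion apply to the point x, -y, -z); pixel columns grow to the right and rows downward; lengths in m; the calibration is good to about 2 mm. A picture is of the moment at which its call begins. calibration takes no time and is no camera call.
- bot.job_done(): hands the job in; it is judged then, once.
Trained networks look in the newest picture that a camera, given by its name, has taken for a name from the list of things; names that differ only in an ending like _2 or _b are one class to them, and where a whole thing is asked for, a point or a joint stands for the part that bears it (a point fixed in the world has none). Each returns a list of dicts, best first, with "conf" (0 to 1); they miss things now and then, are a little off and sometimes report something else, mostly with a low value. They report only what shows in the picture. A call takes as long as a camera call.
- finder.recognise(camera, thing): "point" ([x, y, z] in m, in world coordinates, good to about 4 mm: the middle of the surface that is visible of it).
- finder.cut_out(camera, thing): "region" (420x560 bool, what is visible of it).
- finder.mark_of(camera, thing): "point" ([x, y, z] in m, in world coordinates, good to about 4 mm: a listed point, or the origin of a listed thing).
The state is a dict: "t": time; "qpos": joint angles; "joint_velocities": joint speeds; "effort": joint torques, N m; "position": TCP position; "orientation": TCP orientation; "wrist_force": force on the tool from outside, world axes, zero at the start; "wrist_torque": the same for the moment, N m; "width": finger opening in m; "grip_force": force on a finger pad.
Only numpy, scipy, OpenCV 4.12 (cv2) and the standard library are available. Lean on these libraries where they do the work, as an engineer would, in place of code of your own. Each camera call takes 0.05 s, during which the arm holds its last target. There are 200 camera calls.

TASK

Pull the instrument chest's drawer fully open by its handle, take out the gauge rod and push it gently down the sloping guide tube of the drive unit until its collar stops on the tube's mouth. Then withdraw it completely and finish holding it still and level for reading, about 25 cm above the worktop and clear of the drive unit and the chest; the program ends while the gripper still holds the rod. Leave the drawer open and the other things on the worktop where they are.

Things in the scene. Friction and masses are not known exactly. Their poses are not given: they have to be found in the camera images.
- chest_drawer0 (a joint): opening of the drawer of the low grey instrument chest, in m: 0 = shut (at the start), 0.125 = fully open. It slides level along the chest's own -x (roughly towards the robot) with about 1 N of friction and stays where it is left.
- chest_drawer0_handle (a point): middle of the drawer's round steel handle bar: 11 mm thick, about 100 mm free length along the chest's y, level, 47 mm above the worktop, with a 29 mm gap between bar and drawer front; free above, so it can be pinched or hooked from above. Its x axis points from the bar into the chest (opening is along -x), z up.
- rod_grip (a point): centre of the gauge rod's black grip, a bar 100 mm long, 18x18 mm. The rod's x axis runs from grip to tip: grip from -50 to +50 mm, then a steel collar disc 36 mm across, 8 mm thick, then a steel probe 10 mm across with a rounded tip. At the start it lies level in the shut drawer, flat sides upright, across the drawer, tip to the robot's left, 52 mm above the worktop.
- rod_collar (a point): centre of the collar's forward face, which comes to rest on the tube's mouth; 58 mm ahead of rod_grip. Same axes as the rod.
- rod_tip (a point): end of the probe, 176 mm ahead of rod_grip. Same axes as the rod.
- tube_axis (a point): centre of the mouth of the steel guide tube that slopes up out of the drive unit, 165 mm above the worktop. Its x axis points down into the tube, 35 degrees below horizontal; y is level. Bore 14 mm, outside 21 mm, 126 mm deep; flared mouth 25 mm inside, 32 mm outside, narrowing over 12 mm. Fully in, the collar's face lies at this point, rod x along this x.
- drive_unit: grey gear housing 140x130x115 mm with a lying motor, fixed to the worktop; origin on the worktop under the housing, x axis level from the tube's mouth (at -170 mm) towards the motor (end at +192 mm), z up. Housing front at -60 mm; highest parts besides the tube 131 mm above the worktop.
- chest: low grey instrument chest 190x300x85 mm with one steel drawer front (its top 73 mm above the worktop), fixed to the worktop; origin under its centre, its front faces its own -x, z up.
- gauge_rod: the gauge rod as a whole, about 140 g; origin at rod_grip. It rests in two open-topped notched cradle blocks in the drawer, one 35 to 45 mm behind the grip's centre, one under the probe, 30 mm above the drawer's floor and 58 mm behind the drawer front's inner wall. With the drawer fully open it lies about 60 mm in front of the chest.
- calculator: dark pocket calculator 118x68x15 mm lying on the worktop; a bystander, leave it alone
- pen: ball pen 142 mm long lying on the worktop; a bystander, leave it alone
- pot_a: sample pot with white lid, 50 mm across, 66 mm tall, standing at the back; a bystander, leave it alone
- pot_b: sample pot with blue lid, 50 mm across, 66 mm tall, standing at the back; a bystander, leave it alone
- thermometer: white food thermometer 152x46x18 mm lying to the right of the chest; a bystander, leave it alone

How it is judged (in metres and radians):
On the way, in this order (a step that is already met when the one before it is completed fails the run):
1. the drawer is open (10 cm or more) (value of joint chest_drawer0 above 0.1 m), for 0.2 s.
2. the gripper holds the gauge rod, lifted out of the drawer (height (world z) of rod_grip above 0.1 m and contact force between the fingers and gauge_rod above 1 N), for 0.1 s.
3. the rod is in the tube with its collar stopped on the mouth (within 3 mm), held by the gripper (x of rod_collar in the frame of tube_axis above -0.003 m and distance between rod_collar and tube_axis below 0.007 m and angle between the x axis of rod_tip and the x axis of tube_axis, either way round below 0.08 rad and contact force between the fingers and gauge_rod above 1 N), for 0.2 s.
4. the rod is withdrawn: its tip is 2 cm or more outside the mouth (x of rod_tip in the frame of tube_axis below -0.02 m and contact force between the fingers and gauge_rod above 1 N), for 0.1 s.
At the end, for the whole second after the job is handed in: The gripper holds the gauge rod still and level (within 6 degrees), its grip 19 to 32 cm above the worktop, touching neither drive unit nor chest, its tip at least 4 cm from the tube's mouth, the drawer still open (8 cm or more) (angle between rod_tip's own x axis and vertical between 1.466 and 1.676 rad and height (world z) of rod_grip between 0.19 and 0.32 m and contact force between the fingers and gauge_rod above 1 N and contact force between gauge_rod and drive_unit below 0.2 N and contact force between gauge_rod and chest below 0.2 N and distance between rod_tip and tube_axis above 0.04 m and value of joint chest_drawer0 above 0.08 m and linear speed of gauge_rod below 0.03 m/s and angular speed of gauge_rod below 0.2 rad/s); the arm keeps its last pose, push and grip.
It fails at once if the rod is rammed against the drive unit (over 40 N) (contact force between gauge_rod and drive_unit above 40 N).
It fails at once if a bystander is moved by more than 3 cm (distance of any of calculator, pen, pot_a, pot_b, thermometer from where it was at the start of the episode above 0.03 m).
It also fails if it takes over 64 s, if anything falls off the work surface, if the arm or the gripper's body presses on something with over 40 N, if the wrist force passes 120 N, or if a joint passes its speed limit or range.

## Working session

There is one attempt and no reset: what is moved stays moved. The work goes in short steps, Python scripts to look and compute and a shell command to move; the robot and the scene stay as the last step left them, time stands still between calls to the robot, and variables do not carry over. Pictures are saved under pics/ and viewed, at most 10 in all, crops included, and the job is handed in when it is done.

```bash
mkdir -p pics; ls; cat > h.py <<'E'
import numpy as np, cv2
from cell import bot, camera, calibration, finder
def proj(n,P):
    c=calibration(n);p=np.array(c["rotation"]).T@(np.array(P)-np.array(c["position"]))
    return c["fx"]*p[0]/-p[2]+c["cx"], c["fy"]*-p[1]/-p[2]+c["cy"]
def back(n,u,v,z):
    c=calibration(n);d=np.array(c["rotation"])@np.array([(u-c["cx"])/c["fx"],-(v-c["cy"])/c["fy"],-1])
    o=np.array(c["position"]);return o+d*(z-o[2])/d[2]
def save(n,f):
    im=camera(n);cv2.imwrite("pics/"+f,im[:,:,::-1]);return im
E
python3 - <<'E'
from h import *
np.set_printoptions(precision=4,suppress=True)
s=bot.sense();print(s["t"],s["position"],np.array(s["orientation"]),s["width"])
a=save("scene","a.png");b=save("top","b.png")
cv2.imwrite("pics/ab.png",cv2.resize(np.hstack([a,b])[:,:,::-1],(800,300),interpolation=cv2.INTER_AREA))
for n in("scene","top"):
    c=calibration(n);print(n,{k:np.round(v,3) for k,v in c.items()})
    for th in["chest_drawer0_handle","chest","drive_unit","tube_axis","rod_grip","calculator","pen","pot_a","thermometer"]:
        print(th,[(np.round(r["point"],3),round(r["conf"],2)) for r in finder.mark_of(n,th)[:3]])
E
```

```text
pics
0.0 [0.1638 0.5769 0.2523] [[ 0.9619 -0.2733 -0.0004]
 [-0.2733 -0.9619 -0.0018]
 [ 0.0001  0.0018 -1.    ]] 0.08545238494990119
scene {'fx': np.float64(393.374), 'fy': np.float64(393.374), 'cx': np.float64(279.632), 'cy': np.float64(209.024), 'position': array([-0.199, -0.652,  0.522]), 'rotation': array([[ 0.608,  0.309, -0.731],
       [-0.794,  0.223, -0.566],
       [-0.011,  0.925,  0.381]])}
chest_drawer0_handle [(array([ 0.562, -0.185,  0.046]), 0.81), (array([ 0.471, -0.499,  0.004]), 0.57)]
chest [(array([ 0.691, -0.179, -0.002]), 0.97)]
drive_unit [(array([ 0.575,  0.282, -0.002]), 0.55)]
tube_axis [(array([0.618, 0.119, 0.166]), 0.6)]
rod_grip []
calculator [(array([0.378, 0.251, 0.001]), 0.61)]
pen [(array([0.406, 0.054, 0.   ]), 0.73), (array([ 0.561, -0.186,  0.041]), 0.62)]
pot_a [(array([0.764, 0.121, 0.002]), 0.86), (array([ 0.749,  0.031, -0.   ]), 0.58)]
thermometer [(array([ 0.466, -0.496,  0.003]), 0.92)]
top {'fx': np.float64(387.702), 'fy': np.float64(387.702), 'cx': np.float64(281.408), 'cy': np.float64(205.917), 'position': array([ 0.423, -0.062,  1.297]), 'rotation': array([[ 0.008,  0.992, -0.123],
       [-0.999,  0.012,  0.031],
       [ 0.032,  0.123,  0.992]])}
chest_drawer0_handle [(array([ 0.561, -0.183,  0.046]), 0.84)]
chest [(array([ 0.695, -0.176, -0.001]), 0.85)]
drive_unit [(array([0.574, 0.284, 0.001]), 0.95), (array([0.766, 0.118, 0.001]), 0.53)]
tube_axis [(array([0.616, 0.117, 0.168]), 0.56)]
rod_grip [(array([0.38 , 0.249, 0.   ]), 0.62), (array([0.619, 0.118, 0.168]), 0.32)]
calculator [(array([0.381, 0.249, 0.001]), 0.68)]
pen [(array([ 0.41 ,  0.055, -0.001]), 0.65)]
pot_a [(array([0.753, 0.036, 0.002]), 0.77), (array([ 0.765,  0.119, -0.   ]), 0.52)]
thermometer [(array([ 0.467, -0.505, -0.001]), 0.8)]
```

View pics/ab.png

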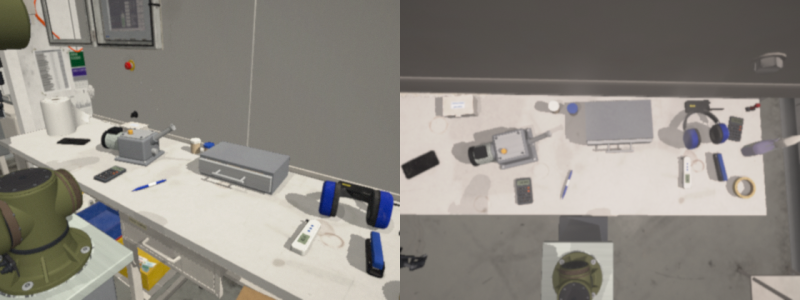

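View pics/b.png

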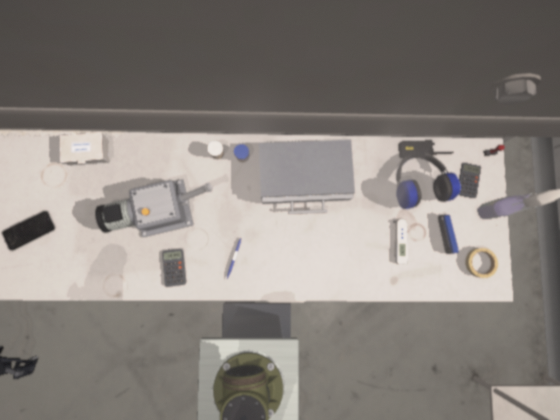

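Both views: chest front faces the robot with its handle bar at about (300,208) in the top picture. The drive unit is at about (160,205), its tube pointing right and slightly back, mouth about (222,182). Next I measure the yaws more closely.

```bash
cat >> h.py <<'E'
def go(P,H=None):
    "needed shift in tool units to grasp point P (3 mm ahead of TCP), and spin units to heading H of tool x"
    s=bot.sense();R=np.array(s["orientation"]);d=R.T@(np.array(P)-np.array(s["position"])-R[:,2]*.003)
    h=np.degrees(np.arctan2(R[1,0],R[0,0]))
    print("pos",np.round(s["position"],4),"head",round(h,2),"w",round(s["width"],4),"F",np.round(s["wrist_force"],1),"t",s["t"])
    print("units",np.round(d/.025,2),"spin",None if H is None else round(-((H-h+180)%360-180)/10,2))
E
python3 - <<'E'
from h import *
im=save("top","c.png")
t=cv2.resize(im[110:250,90:370],None,fx=2.8,fy=2.8,interpolation=cv2.INTER_CUBIC)
cv2.imwrite("pics/crop.png",t[:,:,::-1])
for th,z in(("chest_drawer0_handle",.047),("chest",.085)):
    for n in("top",):
        for r in finder.cut_out(n,th)[:1]:
            m=r["region"].astype(np.uint8);v,u=np.nonzero(m);print(th,m.sum(),u.min(),u.max(),v.min(),v.max(),r["conf"])
            c=cv2.boxPoints(cv2.minAreaRect(np.stack([u,v],1).astype(np.float32)))
            for q in c: print(q,np.round(back(n,*q,z),4))
T=[];D=[];C=[];Hd=[]
for i in range(4):
    for n in("top","scene"):
        camera(n)
        for th,L in(("tube_axis",T),("drive_unit",D),("chest",C),("chest_drawer0_handle",Hd)):
            r=finder.mark_of(n,th)
            if r: L.append(r[0]["point"])
T,D,C,Hd=[np.median(np.array(x),0) for x in(T,D,C,Hd)]
print(T,D,np.degrees(np.arctan2(*(D-T)[1::-1])),np.hypot(*(D-T)[:2]));print(C,Hd,np.degrees(np.arctan2(*(C-Hd)[1::-1])))
print(proj("top",T),proj("top",Hd),bot.sense()["t"])
E
```

```text
chest_drawer0_handle 791 262 353 193 213 0.85
[261.81155 196.16318] [ 0.609  -0.0369  0.047 ]
[352.94595 192.61249] [ 0.6245 -0.3358  0.047 ]
[353.65176 210.72784] [ 0.5647 -0.3372  0.047 ]
[262.51736 214.27853] [ 0.5497 -0.0401  0.047 ]
chest 5911 259 354 139 213 0.58
[258.31464 142.18024] [ 0.7784 -0.024   0.085 ]
[352.3294  138.56427] [ 0.7957 -0.3281  0.085 ]
[355.11224 210.91876] [ 0.5598 -0.3335  0.085 ]
[261.09747 214.53473] [ 0.545  -0.0363  0.085 ]
[0.6183 0.1188 0.1654] [ 5.7385e-01  2.8465e-01 -3.5000e-04] 105.00342511657912 0.17170330515164808
[ 6.9160e-01 -1.7745e-01 -3.5000e-04] [ 0.5609  -0.18425  0.04405] 2.978273364641065
(np.float64(208.17917958407398), np.float64(186.42406175390227)) (np.float64(306.84853569748674), np.float64(211.44266140360867)) 3.15
```

View pics/crop.png

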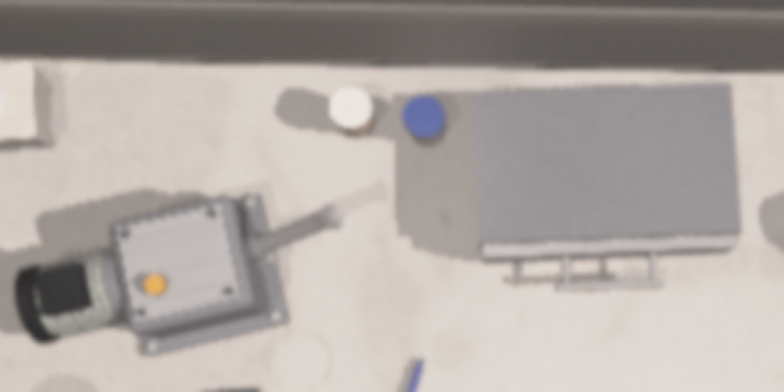

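```bash
python3 -m crank '[{"spin":1},{"spin":1},{"spin":1},{"spin":1},{"spin":1},{"spin":1},{"spin":1}]' 40; python3 -c "
from h import *
go([.5615,-.184,.17],-87.5)"
```

```text
pos [0.1639 0.5771 0.2533] head -15.86 w 0.0853 F [ 1.1  0.2 -1.3] t 3.15
units [23.62 24.94  3.21] spin 7.16invalid input at $[0]: expected keys dx, dy, dz, spin, jaw
```

```bash
python3 -m crank '[{"dx":0,"dy":0,"dz":0,"spin":1,"jaw":-1},{"dx":0,"dy":0,"dz":0,"spin":1,"jaw":-1},{"dx":0,"dy":0,"dz":0,"spin":1,"jaw":-1},{"dx":0,"dy":0,"dz":0,"spin":1,"jaw":-1},{"dx":0,"dy":0,"dz":0,"spin":1,"jaw":-1},{"dx":0,"dy":0,"dz":0,"spin":1,"jaw":-1},{"dx":0,"dy":0,"dz":0,"spin":1,"jaw":-1},{"dx":0,"dy":0,"dz":0,"spin":0.1,"jaw":-1}]' 40; python3 -c "
from h import *
go([.561,-.184,.17],-87)"
```

```text
t: 4.15
position: [0.1639, 0.5771, 0.2532]
orientation: [[0.055, -0.998, -0.0], [-0.998, -0.055, -0.0], [0.0, 0.0, -1.0]]
wrist_force: [0.4, 0.5, -0.6]
width: 0.0857
grip_force: 0.0
pos [0.1639 0.5771 0.2532] head -86.82 w 0.0857 F [ 0.4  0.5 -0.6] t 4.15
units [ 31.28 -14.17   3.21] spin 0.02
```

```bash
python3 -m crank '[{"dx":1,"dy":-0.46,"dz":0,"spin":0,"jaw":0.3},{"dx":1,"dy":-0.46,"dz":0,"spin":0,"jaw":0.3},{"dx":1,"dy":-0.46,"dz":0,"spin":0,"jaw":0.3},{"dx":1,"dy":-0.46,"dz":0,"spin":0,"jaw":0.3},{"dx":1,"dy":-0.46,"dz":0,"spin":0,"jaw":0.3},{"dx":1,"dy":-0.46,"dz":0,"spin":0,"jaw":0.3},{"dx":1,"dy":-0.46,"dz":0,"spin":0,"jaw":0.3},{"dx":1,"dy":-0.46,"dz":0,"spin":0,"jaw":0.3},{"dx":1,"dy":-0.46,"dz":0,"spin":0,"jaw":0.3},{"dx":1,"dy":-0.46,"dz":0,"spin":0,"jaw":0.3},{"dx":1,"dy":-0.46,"dz":0,"spin":0,"jaw":0.3},{"dx":1,"dy":-0.46,"dz":0,"spin":0,"jaw":0.3}]' >/dev/null
python3 -m crank '[{"dx":1,"dy":-0.46,"dz":0,"spin":0,"jaw":0.3},{"dx":1,"dy":-0.46,"dz":0,"spin":0,"jaw":0.3},{"dx":1,"dy":-0.46,"dz":0,"spin":0,"jaw":0.3},{"dx":1,"dy":-0.46,"dz":0,"spin":0,"jaw":0.3},{"dx":1,"dy":-0.46,"dz":0,"spin":0,"jaw":0.3},{"dx":1,"dy":-0.46,"dz":0,"spin":0,"jaw":0.3},{"dx":1,"dy":-0.46,"dz":0,"spin":0,"jaw":0.3},{"dx":1,"dy":-0.46,"dz":0,"spin":0,"jaw":0.3},{"dx":1,"dy":-0.46,"dz":0,"spin":0,"jaw":0.3},{"dx":1,"dy":-0.46,"dz":0,"spin":0,"jaw":0.3},{"dx":1,"dy":-0.46,"dz":0,"spin":0,"jaw":0.3},{"dx":1,"dy":-0.46,"dz":0,"spin":0,"jaw":0.3}]' >/dev/null
python3 -m crank '[{"dx":1,"dy":-0.46,"dz":0,"spin":0,"jaw":0.3},{"dx":1,"dy":-0.46,"dz":0,"spin":0,"jaw":0.3},{"dx":1,"dy":-0.46,"dz":0,"spin":0,"jaw":0.3},{"dx":1,"dy":-0.46,"dz":0.5,"spin":0,"jaw":0.3},{"dx":1,"dy":-0.46,"dz":0.5,"spin":0,"jaw":0.3},{"dx":1,"dy":-0.46,"dz":1,"spin":0,"jaw":0.3},{"dx":1,"dy":-0.46,"dz":1,"spin":0,"jaw":0.3},{"dx":0,"dy":0,"dz":1,"spin":0,"jaw":0.3},{"dx":0,"dy":0,"dz":0,"spin":0,"jaw":0.3}]' >/dev/null
python3 - <<'E'
from h import *
go([.561,-.184,.047],-87)
s=save("scene","d1.png")
for n in("scene","top"):
    camera(n);print([(np.round(r["point"],4),round(r["conf"],2)) for r in finder.mark_of(n,"chest_drawer0_handle")[:2]])
u,v=map(int,proj("scene",[.561,-.184,.08]));print(u,v)
cv2.imwrite("pics/d.png",cv2.resize(s[max(v-90,0):v+90,u-120:u+120,::-1],None,fx=3,fy=3,interpolation=cv2.INTER_CUBIC))
E
```

```text
pos [ 0.5612 -0.1772  0.1509] head -86.75 w 0.0302 F [0.  0.8 0.8] t 8.275
units [0.27 0.   4.03] spin 0.03
[(array([ 0.5599, -0.1854,  0.0452]), 0.94)]
[(array([ 0.5605, -0.18  ,  0.044 ]), 0.38)]
317 236
```

View pics/d.png

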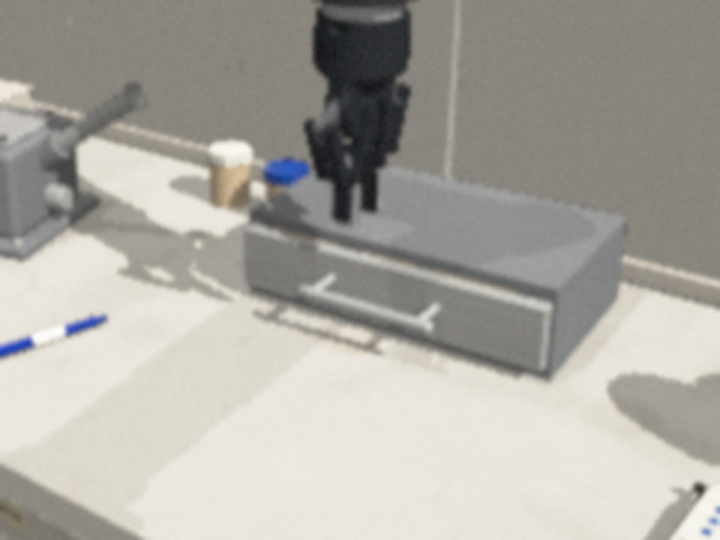

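The open fingers hang above the bar (fingers at about (355,215), bar middle about (370,305) in the crop). Descend and pinch.

```bash
python3 -m crank '[{"dx":0.2,"dy":0,"dz":0.9,"spin":0,"jaw":0.3},{"dx":0,"dy":0,"dz":0.9,"spin":0,"jaw":0.3},{"dx":0,"dy":0,"dz":0.8,"spin":0,"jaw":0.3},{"dx":0,"dy":0,"dz":0.7,"spin":0,"jaw":0.3},{"dx":0,"dy":0,"dz":0.7,"spin":0,"jaw":0.3},{"dx":0,"dy":0,"dz":0,"spin":0,"jaw":1},{"dx":0,"dy":0,"dz":0,"spin":0,"jaw":1},{"dx":0,"dy":0,"dz":0,"spin":0,"jaw":1},{"dx":0,"dy":0,"dz":0,"spin":0,"jaw":1}]' 40
```

```text
t: 9.65
position: [0.5613, -0.1825, 0.0534]
orientation: [[0.055, -0.998, -0.003], [-0.999, -0.055, -0.001], [0.0, 0.003, -1.0]]
wrist_force: [-6.0, 0.1, 5.7]
width: 0.0096
grip_force: 39.1
```

```bash
python3 -m crank '[{"dx":0,"dy":0.4,"dz":0,"spin":0,"jaw":1},{"dx":0,"dy":0.6,"dz":0,"spin":0,"jaw":1},{"dx":0,"dy":0.6,"dz":0,"spin":0,"jaw":1},{"dx":0,"dy":0.6,"dz":0,"spin":0,"jaw":1},{"dx":0,"dy":0.6,"dz":0,"spin":0,"jaw":1},{"dx":0,"dy":0.6,"dz":0,"spin":0,"jaw":1},{"dx":0,"dy":0.6,"dz":0,"spin":0,"jaw":1},{"dx":0,"dy":0.6,"dz":0,"spin":0,"jaw":1},{"dx":0,"dy":0.4,"dz":0,"spin":0,"jaw":1},{"dx":0,"dy":0.0,"dz":0,"spin":0,"jaw":1}]' 40
```

```text
t: 10.9
position: [0.4369, -0.1893, 0.0534]
orientation: [[0.055, -0.999, -0.0], [-0.999, -0.055, -0.001], [0.0, 0.0, -1.0]]
wrist_force: [-1.2, -4.1, 0.6]
width: 0.0092
grip_force: 39.5
```

```bash
python3 -m crank '[{"dx":0,"dy":0,"dz":0,"spin":0,"jaw":0.3},{"dx":0,"dy":0,"dz":0,"spin":0,"jaw":0.3},{"dx":0,"dy":0,"dz":0,"spin":0,"jaw":0.3},{"dx":0,"dy":0,"dz":-1,"spin":0,"jaw":0.3},{"dx":0,"dy":0,"dz":-1,"spin":0,"jaw":0.3},{"dx":0,"dy":0,"dz":-1,"spin":0,"jaw":0.3},{"dx":0,"dy":0,"dz":-1,"spin":0,"jaw":0.3},{"dx":0,"dy":0,"dz":-1,"spin":0,"jaw":0},{"dx":0,"dy":0,"dz":-1,"spin":0,"jaw":0},{"dx":0,"dy":0,"dz":0,"spin":0,"jaw":0}]' 40
python3 - <<'E'
from h import *
for n in("scene","top"):
    im=save(n,n+"e.png")
    for th in("rod_grip","rod_collar","rod_tip","gauge_rod","chest_drawer0_handle"):
        print(n,th,[(np.round(r["point"],4),round(r["conf"],2)) for r in finder.mark_of(n,th)[:2]])
u,v=map(int,proj("top",[.49,-.16,.05]))
cv2.imwrite("pics/e.png",cv2.resize(im[v-60:v+60,u-80:u+80,::-1],None,fx=4,fy=4,interpolation=cv2.INTER_CUBIC));print(u,v)
E
```

```text
t: 12.15
position: [0.4389, -0.1891, 0.2055]
orientation: [[0.055, -0.998, 0.004], [-0.998, -0.055, -0.001], [0.001, -0.004, -1.0]]
wrist_force: [0.6, 0.5, 0.3]
width: 0.0425
grip_force: 0.0
scene rod_grip [(array([ 0.5528, -0.2455,  0.048 ]), 0.56)]
scene rod_collar [(array([ 0.5545, -0.1908,  0.0514]), 0.71)]
scene rod_tip [(array([ 0.5444, -0.0714,  0.0554]), 0.79)]
scene gauge_rod [(array([ 0.5497, -0.2474,  0.049 ]), 0.94), (array([ 0.4398, -0.1911,  0.0457]), 0.5)]
scene chest_drawer0_handle [(array([ 0.4376, -0.1934,  0.0409]), 0.98), (array([ 0.5732,  0.2856, -0.0022]), 0.54)]
top rod_grip [(array([ 0.5593, -0.2453,  0.056 ]), 0.86)]
top rod_collar [(array([ 0.5503, -0.186 ,  0.0576]), 0.58)]
top rod_tip [(array([ 0.5466, -0.0699,  0.0532]), 0.65)]
top gauge_rod [(array([ 0.5549, -0.2484,  0.056 ]), 0.81)]
top chest_drawer0_handle []
299 233
```

View pics/e.png

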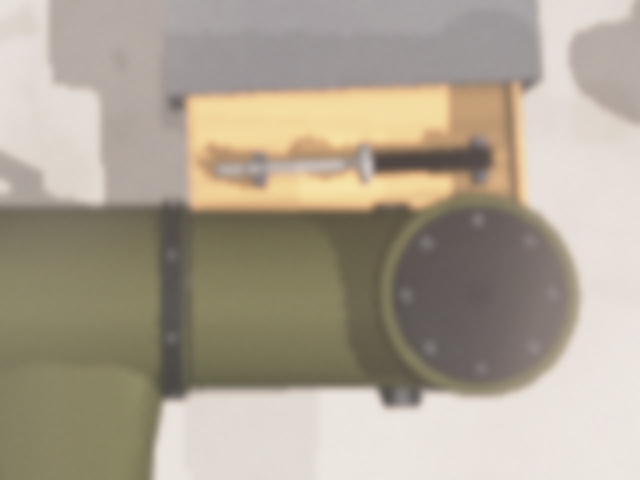

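The rod lies in the open drawer, grip dark at about (435,160), collar (367,162), probe to the left. I go above it and grasp 10 mm ahead of the grip's centre.

```bash
python3 -m crank '[{"dx":0.4,"dy":-0.8,"dz":0,"spin":0.02,"jaw":0},{"dx":0.4,"dy":-0.8,"dz":0,"spin":0,"jaw":0},{"dx":0.3,"dy":-0.8,"dz":0,"spin":0,"jaw":0},{"dx":0.3,"dy":-0.8,"dz":0,"spin":0,"jaw":0},{"dx":0.2,"dy":-0.8,"dz":0,"spin":0,"jaw":0},{"dx":0,"dy":-0.7,"dz":1,"spin":0,"jaw":0},{"dx":0,"dy":0,"dz":1,"spin":0,"jaw":0},{"dx":0,"dy":0,"dz":0,"spin":0,"jaw":0}]' 40
python3 - <<'E'
from h import *
P={}
for i in range(2):
  for n in("scene","top"):
    camera(n)
    for th in("rod_grip","rod_collar","rod_tip"):
        r=finder.mark_of(n,th)
        if r:P.setdefault(th,[]).append(r[0]["point"])
for k in P:print(k,np.round(P[k],4).tolist())
go([.5545,-.236,.052],-87)
E
```

```text
t: 13.75
position: [0.5562, -0.2225, 0.1507]
orientation: [[0.051, -0.999, -0.005], [-0.999, -0.051, 0.001], [-0.001, 0.005, -1.0]]
wrist_force: [-0.3, -0.5, 1.1]
width: 0.0425
grip_force: 0.0
rod_grip [[0.551, -0.247, 0.0475], [0.5591, -0.2435, 0.0528], [0.5511, -0.2467, 0.0495], [0.5589, -0.2426, 0.054]]
rod_collar [[0.5518, -0.19, 0.0493], [0.5521, -0.1845, 0.053], [0.5553, -0.1887, 0.0507], [0.5539, -0.183, 0.0562]]
rod_tip [[0.5476, -0.0706, 0.0576], [0.5465, -0.0693, 0.0557], [0.5518, -0.2443, 0.051], [0.5465, -0.0667, 0.0543]]
pos [ 0.5572 -0.2229  0.1533] head -87.06 w 0.0427 F [ 0.6 -0.2 -0.1] t 14.55
units [0.52 0.14 3.93] spin -0.01
```

```bash
python3 -m crank '[{"dx":0.5,"dy":0.1,"dz":0.9,"spin":0,"jaw":0},{"dx":0,"dy":0,"dz":0.9,"spin":0,"jaw":0},{"dx":0,"dy":0,"dz":0.8,"spin":0,"jaw":0},{"dx":0,"dy":0,"dz":0.7,"spin":0,"jaw":0},{"dx":0,"dy":0,"dz":0.6,"spin":0,"jaw":0},{"dx":0,"dy":0,"dz":0,"spin":0,"jaw":0},{"dx":0,"dy":0,"dz":0,"spin":0,"jaw":1},{"dx":0,"dy":0,"dz":0,"spin":0,"jaw":1},{"dx":0,"dy":0,"dz":0,"spin":0,"jaw":1}]' 40
python3 -c "
from h import *
go([.5545,-.236,.052],-87)"
```

```text
t: 15.68
position: [0.5561, -0.2356, 0.057]
orientation: [[0.052, -0.999, 0.002], [-0.999, -0.052, -0.001], [0.001, -0.002, -1.0]]
wrist_force: [0.5, 0.1, 2.7]
width: 0.0175
grip_force: 40.6
pos [ 0.5561 -0.2356  0.057 ] head -87.05 w 0.0175 F [0.5 0.1 2.7] t 15.675
units [0.01 0.06 0.08] spin -0.0
```

```bash
python3 -m crank '[{"dx":0,"dy":0,"dz":-0.5,"spin":0,"jaw":1},{"dx":0,"dy":0,"dz":-1,"spin":0,"jaw":1},{"dx":0,"dy":0,"dz":-1,"spin":0,"jaw":1},{"dx":0,"dy":0,"dz":-1,"spin":0,"jaw":1},{"dx":0,"dy":0,"dz":-1,"spin":-0.3,"jaw":1},{"dx":0,"dy":0,"dz":-0.5,"spin":-0.3,"jaw":1},{"dx":0,"dy":0,"dz":0,"spin":-0.3,"jaw":1},{"dx":0,"dy":0,"dz":0,"spin":-0.3,"jaw":1},{"dx":0,"dy":0,"dz":0,"spin":0,"jaw":1}]' 40
cat >> h.py <<'E'
M=np.array([.6183,.1188,.1654]);YAW=np.radians(105);a35=np.radians(35)
u=np.array([np.cos(YAW),np.sin(YAW),0]);Z=np.array([0,0,1.]);d35=u*np.cos(a35)-Z*np.sin(a35);e35=u*np.sin(a35)+Z*np.cos(a35)
def grasp(a,b,tilt,s=.010,dz=.002):
    "grasp point so that ball centre of the tip is at (a,b) in tube coords, rod tilted down by tilt deg"
    t=np.radians(tilt);r=u*np.cos(t)-Z*np.sin(t)
    return M+a*d35+b*e35-(.171-s)*r+Z*dz
E
python3 - <<'E'
from h import *
for i in range(2):
  for n in("scene","top"):
    camera(n)
    print(n,[np.round((finder.mark_of(n,th) or [{"point":[]}])[0]["point"],4).tolist() for th in("rod_grip","rod_collar","rod_tip","tube_axis")])
go(grasp(.008,.001,0)-.045*u,-75)
go(grasp(.008,.001,0),-75)
E
```

```text
t: 16.8
position: [0.5552, -0.2355, 0.1812]
orientation: [[0.257, -0.966, -0.0], [-0.966, -0.257, 0.0], [-0.0, 0.0, -1.0]]
wrist_force: [0.2, -0.2, -0.9]
width: 0.0173
grip_force: 40.2
scene [[0.5543, -0.2466, 0.1724], [0.5411, -0.1925, 0.1761], [0.5093, -0.0763, 0.1781], [0.6199, 0.1172, 0.1616]]
top [[0.561, -0.2424, 0.1784], [0.5413, -0.1871, 0.1807], [0.5111, -0.0749, 0.1764], [0.6175, 0.118, 0.1662]]
scene [[0.5534, -0.2469, 0.1721], [0.5447, -0.1934, 0.1721], [0.5117, -0.0763, 0.1812], [0.6161, 0.118, 0.1644]]
top [[0.5606, -0.2442, 0.1789], [0.5416, -0.1888, 0.181], [0.5117, -0.0762, 0.1764], [0.6155, 0.1169, 0.1627]]
pos [ 0.5554 -0.2355  0.1808] head -75.06 w 0.0177 F [-0.1  0.3 -1.4] t 17.8
units [-5.09 -6.09  0.57] spin -0.01
pos [ 0.5554 -0.2355  0.1808] head -75.06 w 0.0177 F [-0.1  0.3 -1.4] t 17.8
units [-6.89 -6.09  0.57] spin -0.01
```

```bash
python3 -m crank '[{"dx":-0.7,"dy":-0.9,"dz":0,"spin":0,"jaw":1},{"dx":-0.7,"dy":-0.9,"dz":0,"spin":0,"jaw":1},{"dx":-0.7,"dy":-0.9,"dz":0.1,"spin":0,"jaw":1},{"dx":-0.7,"dy":-0.9,"dz":0.1,"spin":0,"jaw":1},{"dx":-0.7,"dy":-0.9,"dz":0.1,"spin":0,"jaw":1},{"dx":-0.7,"dy":-0.9,"dz":0.1,"spin":0,"jaw":1},{"dx":-0.7,"dy":-0.6,"dz":0.1,"spin":0,"jaw":1},{"dx":-0.2,"dy":0,"dz":0.1,"spin":0,"jaw":1},{"dx":0,"dy":0,"dz":0,"spin":0,"jaw":1}]' 40 >/dev/null
python3 - <<'E'
from h import *
c=[]
for n in("scene","top"):
    for i in range(2):
        im=camera(n)
        print(n,[np.round((finder.mark_of(n,th) or [{"point":[]}])[0]["point"],4).tolist() for th in("rod_grip","rod_tip","tube_axis")])
    p,q=map(int,proj(n,M-.03*u));im=im.copy()
    t=cv2.resize(im[q-30:q+30,p-40:p+40],(400,300),interpolation=cv2.INTER_CUBIC)
    x,y=proj(n,M);cv2.circle(t,(int((x-p+40)*5),int((y-q+30)*5)),4,(255,0,0),1)
    c.append(t)
cv2.imwrite("pics/f.png",np.hstack(c)[:,:,::-1])
go(grasp(.008,.001,0),-75)
E
```

```text
scene [[0.6657, -0.0836, 0.1584], [0.6212, 0.0823, 0.1645], [0.6185, 0.1182, 0.1615]]
scene [[0.6655, -0.0849, 0.1569], [0.6212, 0.086, 0.1652], [0.6176, 0.1191, 0.1629]]
top [[0.6714, -0.0813, 0.1636], [0.6244, 0.0866, 0.1644], []]
top [[0.6736, -0.0829, 0.1639], [0.4385, -0.1872, 0.0463], []]
pos [ 0.6675 -0.0736  0.1658] head -75.06 w 0.0173 F [ 0.6 -0.1 -1.5] t 19.725
units [-1.79 -0.09 -0.03] spin -0.01
```

View pics/f.png

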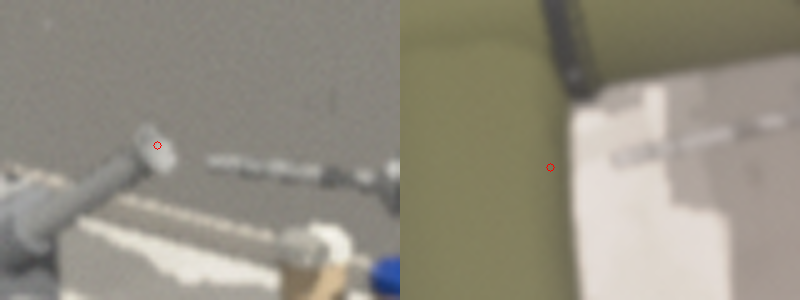

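The rod lies level, its tip (210,162) short of the mouth, whose centre (157,148) agrees with my estimate; top view asks for about 3 mm more towards +x. Feed into the flare at 20 N grip.

```bash
python3 -m crank '[{"dx":-0.3,"dy":-0.12,"dz":0,"spin":0,"jaw":1},{"dx":-0.4,"dy":0,"dz":0,"spin":0,"jaw":1},{"dx":-0.3,"dy":0,"dz":0,"spin":0,"jaw":1},{"dx":-0.2,"dy":0,"dz":0,"spin":0,"jaw":1},{"dx":-0.2,"dy":0,"dz":0,"spin":0,"jaw":1},{"dx":0,"dy":0,"dz":0,"spin":0,"jaw":1}]' 20
python3 - <<'E'
from h import *
go(grasp(.008,.001,0),-75)
for t in(0,5,10,15,20,25,30,35):
    p=grasp(.008+.0002*t,0,t);q=p-grasp(.008,.001,0);print(t,np.round([-(q@u)/.025,-q[2]/.025],2))
E
```

```text
t: 20.48
position: [0.6613, -0.0387, 0.1659]
orientation: [[0.258, -0.966, 0.0], [-0.966, -0.258, -0.0], [0.0, -0.0, -1.0]]
wrist_force: [0.4, 0.1, -0.5]
width: 0.0173
grip_force: 40.1
pos [ 0.6613 -0.0387  0.1659] head -75.04 w 0.0173 F [ 0.4  0.1 -0.5] t 20.475
units [-0.37  0.03 -0.03] spin -0.0
0 [0.02 0.03]
5 [-0.03 -0.51]
10 [-0.14 -1.04]
15 [-0.29 -1.57]
20 [-0.5  -2.08]
25 [-0.74 -2.57]
30 [-1.04 -3.05]
35 [-1.37 -3.5 ]
```

```bash
python3 -m crank '[{"dx":-0.2,"dy":0,"dz":0,"spin":0,"jaw":1},{"dx":-0.17,"dy":0,"dz":0,"spin":0,"jaw":1},{"dx":0,"dy":0,"dz":0,"spin":0,"jaw":1}]' 20
python3 -m crank '[{"dx":-0.1,"dy":0,"dz":0,"spin":0,"jaw":1},{"dx":0,"dy":0,"dz":0,"spin":0,"jaw":1}]' 20
```

```text
t: 20.85
position: [0.6589, -0.0298, 0.1658]
orientation: [[0.258, -0.966, 0.0], [-0.966, -0.258, -0.0], [0.0, -0.0, -1.0]]
wrist_force: [-0.2, -1.0, -1.4]
width: 0.0172
grip_force: 40.1
t: 21.1
position: [0.6583, -0.0275, 0.1658]
orientation: [[0.258, -0.966, 0.0], [-0.966, -0.258, -0.0], [0.0, 0.0, -1.0]]
wrist_force: [-0.4, -0.4, -0.9]
width: 0.0175
grip_force: 40.1
```

```bash
python3 -m crank '[{"dx":-0.04,"dy":0,"dz":-0.25,"spin":0,"jaw":0.9},{"dx":-0.03,"dy":0,"dz":-0.25,"spin":0,"jaw":0.9},{"dx":0,"dy":0,"dz":0,"spin":0,"jaw":0.9}]' 20
python3 - <<'E'
from h import *
for n in("scene","scene"):
    im=camera(n)
    print(n,[np.round((finder.mark_of(n,th) or [{"point":[]}])[0]["point"],4).tolist() for th in("rod_grip","rod_collar","rod_tip","tube_axis")])
E
```

```text
t: 21.48
position: [0.6581, -0.0263, 0.1793]
orientation: [[0.258, -0.966, 0.001], [-0.966, -0.258, -0.001], [0.001, -0.001, -1.0]]
wrist_force: [-0.2, -2.3, -2.9]
width: 0.0172
grip_force: 39.8
scene [[0.6571, -0.0357, 0.1698], [0.6455, 0.0189, 0.17], [0.6139, 0.1307, 0.165], [0.6206, 0.1174, 0.1623]]
scene [[0.6563, -0.0372, 0.1711], [0.6435, 0.0191, 0.1692], [0.6129, 0.1322, 0.1658], [0.6462, 0.0144, 0.1706]]
```

```bash
python3 -m crank '[{"dx":-0.06,"dy":0,"dz":-0.25,"spin":0,"jaw":0.9},{"dx":-0.06,"dy":0,"dz":-0.27,"spin":0,"jaw":0.9},{"dx":-0.08,"dy":0,"dz":-0.26,"spin":0,"jaw":0.9},{"dx":-0.09,"dy":0,"dz":-0.26,"spin":0,"jaw":0.9},{"dx":0,"dy":0,"dz":0,"spin":0,"jaw":0.9}]' 20
python3 - <<'E'
from h import *
for n in("scene","scene"):
    im=camera(n)
    print(n,[np.round((finder.mark_of(n,th) or [{"point":[]}])[0]["point"],4).tolist() for th in("rod_grip","rod_collar","rod_tip","tube_axis")])
go(grasp(.011,0,15),-75)
E
```

```text
t: 22.6
position: [0.6561, -0.0183, 0.2051]
orientation: [[0.258, -0.966, 0.001], [-0.966, -0.258, 0.001], [-0.0, -0.001, -1.0]]
wrist_force: [-1.3, -2.2, -1.5]
width: 0.0171
grip_force: 39.6
scene [[0.6547, -0.0277, 0.1988], [0.6445, 0.0213, 0.1858], [0.6093, 0.1332, 0.1659], [0.6188, 0.1191, 0.1622]]
scene [[0.6528, -0.0268, 0.1955], [0.6462, 0.0203, 0.1875], [0.6115, 0.1347, 0.1599], [0.6214, 0.1157, 0.1641]]
pos [ 0.656  -0.0187  0.2043] head -75.06 w 0.0173 F [-0.2 -0.3 -1.4] t 23.1
units [ 0.16  0.03 -0.06] spin -0.01
```

```bash
python3 - <<'E'
from h import *
p0=grasp(.013,0,15)
for a,t in((.013,20),(.014,25),(.016,30),(.018,35),(.03,35)):
    q=grasp(a,0,t)-p0;print(t,np.round([-(q@u)/.025,-q[2]/.025],2))
E
python3 -m crank '[{"dx":-0.09,"dy":0,"dz":-0.25,"spin":0,"jaw":0.9},{"dx":-0.1,"dy":0,"dz":-0.25,"spin":0,"jaw":0.9},{"dx":-0.12,"dy":0,"dz":-0.24,"spin":0,"jaw":0.9},{"dx":-0.13,"dy":0,"dz":-0.24,"spin":0,"jaw":0.9},{"dx":0,"dy":0,"dz":0,"spin":0,"jaw":0.9}]' 20
python3 -c "
from h import *
go(grasp(.014,0,25),-75)"
```

```text
20 [-0.17 -0.54]
25 [-0.42 -1.03]
30 [-0.74 -1.48]
35 [-1.11 -1.91]
35 [-1.5  -1.64]
t: 23.72
position: [0.6533, -0.0079, 0.2297]
orientation: [[0.258, -0.966, 0.001], [-0.966, -0.258, 0.0], [0.0, -0.001, -1.0]]
wrist_force: [-0.1, -1.8, -1.4]
width: 0.0177
grip_force: 39.8
pos [ 0.6533 -0.0079  0.2297] head -75.03 w 0.0177 F [-0.1 -1.8 -1.4] t 23.725
units [ 0.12  0.04 -0.03] spin -0.0
```

```bash
python3 -m crank '[{"dx":-0.14,"dy":0,"dz":-0.24,"spin":0,"jaw":0.9},{"dx":-0.15,"dy":0,"dz":-0.22,"spin":0,"jaw":0.9},{"dx":-0.17,"dy":0,"dz":-0.22,"spin":0,"jaw":0.9},{"dx":-0.18,"dy":0,"dz":-0.2,"spin":0,"jaw":0.9},{"dx":0,"dy":0,"dz":0,"spin":0,"jaw":0.9}]' 20
python3 - <<'E'
from h import *
for n in("scene","top"):
    im=save(n,n+"g.png")
    print(n,[np.round((finder.mark_of(n,th) or [{"point":[]}])[0]["point"],4).tolist() for th in("rod_grip","rod_collar","rod_tip","tube_axis")])
    if n=="scene":
        p,q=map(int,proj(n,M-.05*u));cv2.imwrite("pics/g.png",cv2.resize(im[q-60:q+60,p-80:p+80,::-1],None,fx=4,fy=4,interpolation=cv2.INTER_CUBIC))
go(grasp(.02,0,35),-75);go(grasp(.113,0,35),-75)
E
```

```text
t: 24.35
position: [0.649, 0.0077, 0.2514]
orientation: [[0.258, -0.966, 0.001], [-0.966, -0.258, 0.0], [-0.0, -0.001, -1.0]]
wrist_force: [-0.8, -2.3, -1.2]
width: 0.0172
grip_force: 40.1
scene [[0.6511, -0.005, 0.2473], [0.639, 0.0387, 0.2211], [0.6107, 0.1364, 0.1615], [0.6196, 0.1155, 0.1652]]
top [[0.6567, -0.0043, 0.2541], [0.6389, 0.042, 0.2234], [0.6133, 0.1373, 0.1543], [0.6171, 0.1156, 0.1633]]
pos [0.6491 0.0072 0.2508] head -75.06 w 0.0172 F [-0.6 -0.7 -1.4] t 24.85
units [-0.01  0.03 -0.02] spin -0.01
pos [0.6491 0.0072 0.2508] head -75.06 w 0.0172 F [-0.6 -0.7 -1.4] t 24.85
units [-3.06  0.04  2.12] spin -0.01
```

View pics/g.png

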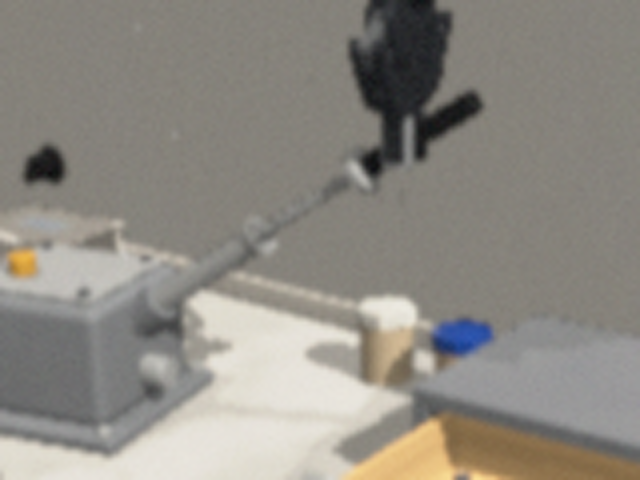

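The probe is in the mouth (260,235) in line with the tube, collar at (360,175). Feed along the axis.

```bash
python3 -m crank '[{"dx":-0.25,"dy":0,"dz":0.17,"spin":0,"jaw":0.9},{"dx":-0.33,"dy":0,"dz":0.23,"spin":0,"jaw":0.9},{"dx":-0.33,"dy":0,"dz":0.23,"spin":0,"jaw":0.9},{"dx":0,"dy":0,"dz":0,"spin":0,"jaw":0.9}]' 20
python3 -c "
from h import *
go(grasp(.113,0,35),-75)"
```

```text
t: 25.35
position: [0.6428, 0.03, 0.2342]
orientation: [[0.259, -0.966, -0.001], [-0.966, -0.259, -0.0], [-0.0, 0.001, -1.0]]
wrist_force: [-0.4, -1.1, -1.4]
width: 0.0173
grip_force: 40.1
pos [0.6428 0.03   0.2342] head -74.99 w 0.0173 F [-0.4 -1.1 -1.4] t 25.35
units [-2.11  0.02  1.45] spin 0.0
```

```bash
python3 -m crank '[{"dx":-0.33,"dy":0,"dz":0.23,"spin":0,"jaw":0.9},{"dx":-0.33,"dy":0,"dz":0.23,"spin":0,"jaw":0.9},{"dx":-0.33,"dy":0,"dz":0.23,"spin":0,"jaw":0.9},{"dx":0,"dy":0,"dz":0,"spin":0,"jaw":0.9}]' 20
python3 -m crank '[{"dx":-0.33,"dy":0,"dz":0.23,"spin":0,"jaw":0.9},{"dx":-0.33,"dy":0,"dz":0.23,"spin":0,"jaw":0.9},{"dx":0,"dy":0,"dz":0,"spin":0,"jaw":0.9}]' 20
python3 - <<'E'
from h import *
go(grasp(.113,0,35),-75)
for n in("scene","top"):
    camera(n);print(n,[np.round((finder.mark_of(n,th) or [{"point":[]}])[0]["point"],4).tolist() for th in("rod_grip","rod_collar")])
E
```

```text
t: 25.85
position: [0.6364, 0.0537, 0.217]
orientation: [[0.259, -0.966, -0.001], [-0.966, -0.259, -0.0], [-0.0, 0.001, -1.0]]
wrist_force: [-0.1, -0.2, -2.0]
width: 0.0173
grip_force: 40.1
t: 26.22
position: [0.6321, 0.0696, 0.2055]
orientation: [[0.259, -0.966, -0.001], [-0.966, -0.259, -0.0], [-0.0, 0.001, -1.0]]
wrist_force: [0.5, -1.5, -2.4]
width: 0.0177
grip_force: 40.2
pos [0.6321 0.0696 0.2055] head -75.01 w 0.0177 F [ 0.5 -1.5 -2.4] t 26.225
units [-0.47  0.02  0.3 ] spin -0.0
scene [[0.4403, -0.1911, 0.044], [0.6244, 0.1018, 0.1731]]
top [[0.6372, 0.0612, 0.2101], [0.6236, 0.1055, 0.1767]]
```

```bash
python3 -m crank '[{"dx":-0.13,"dy":0,"dz":0.09,"spin":0,"jaw":0.9},{"dx":-0.13,"dy":0,"dz":0.09,"spin":0,"jaw":0.9},{"dx":-0.07,"dy":0,"dz":0.05,"spin":0,"jaw":0.9},{"dx":0,"dy":0,"dz":0,"spin":0,"jaw":0.9}]' 20
python3 -m crank '[{"dx":-0.07,"dy":0,"dz":0.05,"spin":0,"jaw":0.9},{"dx":0,"dy":0,"dz":0,"spin":0,"jaw":0.9}]' 20
python3 -m crank '[{"dx":-0.07,"dy":0,"dz":0.05,"spin":0,"jaw":0.9},{"dx":0,"dy":0,"dz":0,"spin":0,"jaw":0.9}]' 20
```

```text
t: 27.02
position: [0.6303, 0.0771, 0.2004]
orientation: [[0.258, -0.966, -0.0], [-0.966, -0.258, -0.0], [0.0, 0.0, -1.0]]
wrist_force: [-0.2, -0.5, -1.2]
width: 0.0175
grip_force: 40.2
t: 27.28
position: [0.6299, 0.0787, 0.1992]
orientation: [[0.258, -0.966, -0.0], [-0.966, -0.258, -0.0], [0.0, 0.0, -1.0]]
wrist_force: [-0.3, 0.4, -1.6]
width: 0.017
grip_force: 40.2
t: 27.52
position: [0.6294, 0.0804, 0.1979]
orientation: [[0.258, -0.966, -0.0], [-0.966, -0.258, -0.0], [0.0, 0.0, -1.0]]
wrist_force: [-0.1, 0.3, -1.3]
width: 0.0176
grip_force: 40.2
```

```bash
python3 -m crank '[{"dx":-0.04,"dy":0,"dz":0.03,"spin":0,"jaw":0.9},{"dx":0,"dy":0,"dz":0,"spin":0,"jaw":0.9}]' 20
python3 -m crank '[{"dx":-0.04,"dy":0,"dz":0.03,"spin":0,"jaw":0.9},{"dx":0,"dy":0,"dz":0,"spin":0,"jaw":0.9}]' 20
python3 -m crank '[{"dx":-0.04,"dy":0,"dz":0.03,"spin":0,"jaw":0.9},{"dx":0,"dy":0,"dz":0,"spin":0,"jaw":0.9}]' 20
python3 -c "
from h import *
go(grasp(.113,0,35),-75)"
```

```text
t: 27.78
position: [0.6292, 0.0813, 0.1973]
orientation: [[0.258, -0.966, -0.0], [-0.966, -0.258, -0.0], [0.0, 0.0, -1.0]]
wrist_force: [-0.2, 0.6, -1.7]
width: 0.0176
grip_force: 40.2
t: 28.02
position: [0.6289, 0.0823, 0.1964]
orientation: [[0.258, -0.966, -0.0], [-0.966, -0.258, -0.0], [0.0, 0.0, -1.0]]
wrist_force: [0.9, -0.2, -0.5]
width: 0.0175
grip_force: 40.2
t: 28.28
position: [0.6287, 0.0833, 0.1957]
orientation: [[0.258, -0.966, -0.0], [-0.966, -0.258, -0.0], [0.0, 0.0, -1.0]]
wrist_force: [-0.1, 0.4, -1.5]
width: 0.0171
grip_force: 40.2
pos [0.6287 0.0833 0.1957] head -75.05 w 0.0171 F [-0.1  0.4 -1.5] t 28.275
units [ 0.09  0.03 -0.09] spin -0.01
```

```bash
for i in 1; do python3 -m crank '[{"dx":-0.04,"dy":0,"dz":0.03,"spin":0,"jaw":0.9},{"dx":0,"dy":0,"dz":0,"spin":0,"jaw":0.9}]' 20; done | grep -E "posi|wrist"
python3 -m crank '[{"dx":-0.04,"dy":0,"dz":0.03,"spin":0,"jaw":0.9},{"dx":0,"dy":0,"dz":0,"spin":0,"jaw":0.9}]' 20| grep -E "posi|wrist"
python3 -m crank '[{"dx":-0.04,"dy":0,"dz":0.03,"spin":0,"jaw":0.9},{"dx":0,"dy":0,"dz":0,"spin":0,"jaw":0.9}]' 20| grep -E "posi|wrist"
python3 - <<'E'
from h import *
im=save("scene","h1.png")
p,q=map(int,proj("scene",M-.03*u));cv2.imwrite("pics/hh.png",cv2.resize(im[q-40:q+40,p-50:p+50,::-1],None,fx=6,fy=6,interpolation=cv2.INTER_CUBIC))
E
```

```text
position: [0.6286, 0.0836, 0.1956]
wrist_force: [-0.9, -3.4, 0.6]
position: [0.6286, 0.0837, 0.1957]
wrist_force: [-0.5, -6.2, 3.3]
position: [0.6285, 0.0838, 0.1957]
wrist_force: [-1.3, -8.6, 5.2]
```

View pics/hh.png

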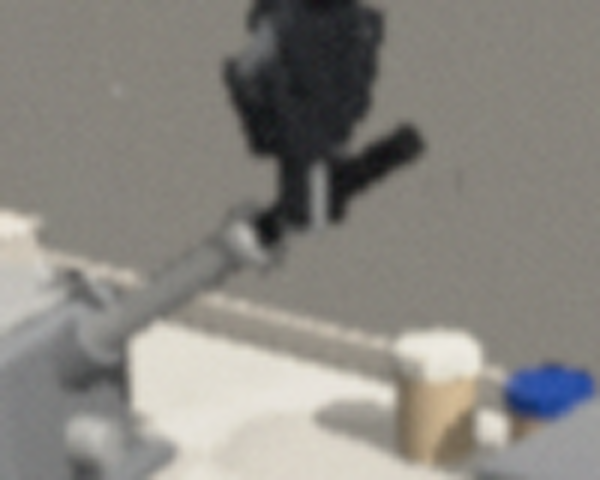

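The collar sits on the mouth (240,235), with about 10 N axial push felt. Hold briefly, then withdraw to the flare.

```bash
python3 -m crank '[{"dx":0,"dy":0,"dz":0,"spin":0,"jaw":0.9},{"dx":0,"dy":0,"dz":0,"spin":0,"jaw":0.9},{"dx":0.2,"dy":0,"dz":-0.14,"spin":0,"jaw":0.9},{"dx":0.4,"dy":0,"dz":-0.28,"spin":0,"jaw":0.9},{"dx":0.4,"dy":0,"dz":-0.28,"spin":0,"jaw":0.9},{"dx":0.4,"dy":0,"dz":-0.28,"spin":0,"jaw":0.9},{"dx":0.4,"dy":0,"dz":-0.28,"spin":0,"jaw":0.9},{"dx":0.4,"dy":0,"dz":-0.28,"spin":0,"jaw":0.9},{"dx":0.4,"dy":0,"dz":-0.28,"spin":0,"jaw":0.9},{"dx":0.4,"dy":0,"dz":-0.28,"spin":0,"jaw":0.9},{"dx":0.4,"dy":0,"dz":-0.28,"spin":0,"jaw":0.9},{"dx":0,"dy":0,"dz":0,"spin":0,"jaw":0.9}]' 20
python3 - <<'E'
from h import *
go(grasp(.011,0,35),-75)
p0=grasp(.011,0,35)
for a,b,t in((.011,-.001,28),(.010,-.001,21),(.009,-.002,14),(.008,-.002,7),(.008,-.001,0)):
    q=grasp(a,b,t)-p0;print(t,np.round([-(q@u)/.025,-q[2]/.025],2))
E
```

```text
t: 30.58
position: [0.6502, 0.0032, 0.2539]
orientation: [[0.257, -0.966, 0.001], [-0.966, -0.257, -0.0], [0.0, -0.001, -1.0]]
wrist_force: [0.3, 0.7, -1.3]
width: 0.0174
grip_force: 40.2
pos [0.6502 0.0032 0.2539] head -75.12 w 0.0174 F [ 0.3  0.7 -1.3] t 30.575
units [ 0.12  0.04 -0.1 ] spin -0.01
28 [0.43 0.7 ]
21 [0.79 1.4 ]
14 [1.08 2.16]
7 [1.26 2.91]
0 [1.29 3.66]
```

```bash
python3 -m crank '[{"dx":0.24,"dy":0,"dz":0.2,"spin":0,"jaw":0.9},{"dx":0.22,"dy":0,"dz":0.3,"spin":0,"jaw":0.9},{"dx":0.18,"dy":0,"dz":0.35,"spin":0,"jaw":0.9},{"dx":0.18,"dy":0,"dz":0.35,"spin":0,"jaw":0.9},{"dx":0,"dy":0,"dz":0,"spin":0,"jaw":0.9}]' 20
python3 - <<'E'
from h import *
go(grasp(.008,-.001,0),-75)
for n in("scene","top"):
    camera(n);print(n,[np.round((finder.mark_of(n,th) or [{"point":[]}])[0]["point"],4).tolist() for th in("rod_grip","rod_collar","rod_tip")])
E
```

```text
t: 31.2
position: [0.6548, -0.0162, 0.2217]
orientation: [[0.257, -0.966, -0.002], [-0.966, -0.257, -0.0], [-0.0, 0.002, -1.0]]
wrist_force: [-0.5, 0.3, -1.2]
width: 0.0172
grip_force: 39.1
pos [ 0.6548 -0.0162  0.2217] head -75.09 w 0.0172 F [-0.5  0.3 -1.2] t 31.2
units [0.61 0.01 2.27] spin -0.01
scene [[0.6532, -0.029, 0.2166], [0.6421, 0.0211, 0.1985], [0.6149, 0.1303, 0.1594]]
top [[0.438, -0.1892, 0.0451], [0.6434, 0.024, 0.2018], [0.6153, 0.1293, 0.1562]]
```

```bash
python3 -m crank '[{"dx":0.14,"dy":0,"dz":0.3,"spin":0,"jaw":0.9},{"dx":0.12,"dy":0,"dz":0.35,"spin":0,"jaw":0.9},{"dx":0.1,"dy":0,"dz":0.35,"spin":0,"jaw":0.9},{"dx":0.07,"dy":0,"dz":0.35,"spin":0,"jaw":0.9},{"dx":0.05,"dy":0,"dz":0.35,"spin":0,"jaw":0.9},{"dx":0.03,"dy":0,"dz":0.3,"spin":0,"jaw":0.9},{"dx":0,"dy":0,"dz":0.2,"spin":0,"jaw":0.9},{"dx":0,"dy":0,"dz":0,"spin":0,"jaw":0.9}]' 20
python3 - <<'E'
from h import *
go(grasp(.008,-.001,0),-75)
for n in("scene","top","scene","top"):
    camera(n);print(n,[np.round((finder.mark_of(n,th) or [{"point":[]}])[0]["point"],4).tolist() for th in("rod_grip","rod_collar","rod_tip")])
E
```

```text
t: 32.6
position: [0.6583, -0.0281, 0.1675]
orientation: [[0.258, -0.966, -0.001], [-0.966, -0.258, -0.0], [-0.0, 0.001, -1.0]]
wrist_force: [-0.4, -0.4, 1.0]
width: 0.0174
grip_force: 38.6
pos [ 0.6583 -0.0281  0.1675] head -75.06 w 0.0174 F [-0.4 -0.4  1. ] t 32.6
units [0.11 0.02 0.1 ] spin -0.01
scene [[0.6567, -0.0401, 0.1591], [0.4081, 0.0529, 0.0015], [0.6146, 0.1293, 0.1641]]
top [[0.6641, -0.0349, 0.1631], [0.6469, 0.017, 0.1646], [0.6136, 0.1286, 0.1612]]
scene [[0.6583, -0.0397, 0.1577], [0.6471, 0.0161, 0.1626], [0.6133, 0.1294, 0.1618]]
top [[0.6636, -0.0382, 0.1657], [0.6451, 0.0154, 0.1649], [0.6173, 0.1318, 0.1625]]
```

```bash
python3 -m crank '[{"dx":0,"dy":0,"dz":0.07,"spin":0,"jaw":1},{"dx":0.1,"dy":0,"dz":-0.04,"spin":0,"jaw":1},{"dx":0.5,"dy":0,"dz":0,"spin":0,"jaw":1},{"dx":0.7,"dy":0,"dz":0,"spin":0,"jaw":1},{"dx":0.7,"dy":0,"dz":0,"spin":0,"jaw":1},{"dx":0.6,"dy":0,"dz":-0.4,"spin":0,"jaw":1},{"dx":0.4,"dy":0.6,"dz":-0.7,"spin":0,"jaw":1},{"dx":0,"dy":0.7,"dz":-0.7,"spin":0,"jaw":1},{"dx":0,"dy":0.7,"dz":-0.7,"spin":0,"jaw":1},{"dx":0,"dy":0.4,"dz":-0.7,"spin":0,"jaw":1},{"dx":0,"dy":0,"dz":-0.3,"spin":0,"jaw":1},{"dx":0,"dy":0,"dz":0,"spin":0,"jaw":1}]' 60
python3 - <<'E'
from h import *
for i in range(4):
  for n in("scene","top"):
    im=camera(n);print(n,[np.round((finder.mark_of(n,th) or [{"point":[]}])[0]["point"],4).tolist() for th in("rod_grip","rod_collar","rod_tip","chest_drawer0_handle")])
im=save("scene","k1.png")
p,q=map(int,proj("scene",[.64,-.05,.22]));cv2.imwrite("pics/k.png",cv2.resize(im[q-75:q+75,p-100:p+100,::-1],None,fx=4,fy=4,interpolation=cv2.INTER_CUBIC))
go([.6,0,.25],-75)
E
```

```text
t: 34.9
position: [0.6202, -0.1159, 0.2555]
orientation: [[0.258, -0.966, 0.001], [-0.966, -0.258, 0.0], [0.0, -0.001, -1.0]]
wrist_force: [-1.3, -0.2, -2.3]
width: 0.0168
grip_force: 63.8
scene [[0.6215, -0.1282, 0.2447], [0.6107, -0.0747, 0.2475], [0.575, 0.0417, 0.2517], [0.4371, -0.1947, 0.0422]]
top [[], [0.6072, -0.0704, 0.2489], [0.5768, 0.0435, 0.2443], [0.4414, -0.1848, 0.0484]]
scene [[0.6195, -0.1291, 0.2473], [0.6078, -0.0732, 0.2494], [0.5736, 0.0432, 0.2489], [0.4385, -0.1933, 0.0418]]
top [[], [0.6046, -0.0733, 0.2497], [0.5779, 0.0418, 0.2476], [0.4356, -0.188, 0.0462]]
scene [[0.6192, -0.1288, 0.2455], [0.6064, -0.0757, 0.2455], [0.5742, 0.0406, 0.2498], [0.4368, -0.1932, 0.0422]]
top [[], [0.6067, -0.0714, 0.2443], [0.5754, 0.0423, 0.245], [0.4371, -0.1877, 0.0443]]
scene [[0.6187, -0.1274, 0.2443], [0.6079, -0.0717, 0.2475], [], [0.4381, -0.1949, 0.0415]]
top [[], [0.6063, -0.0712, 0.2507], [0.5801, 0.0412, 0.2464], [0.4349, -0.1876, 0.0446]]
pos [ 0.6198 -0.1161  0.2548] head -75.06 w 0.0165 F [ 0.4  0.1 -1.3] t 36.95
units [-4.69 -0.43  0.07] spin -0.01
```

View pics/k.png

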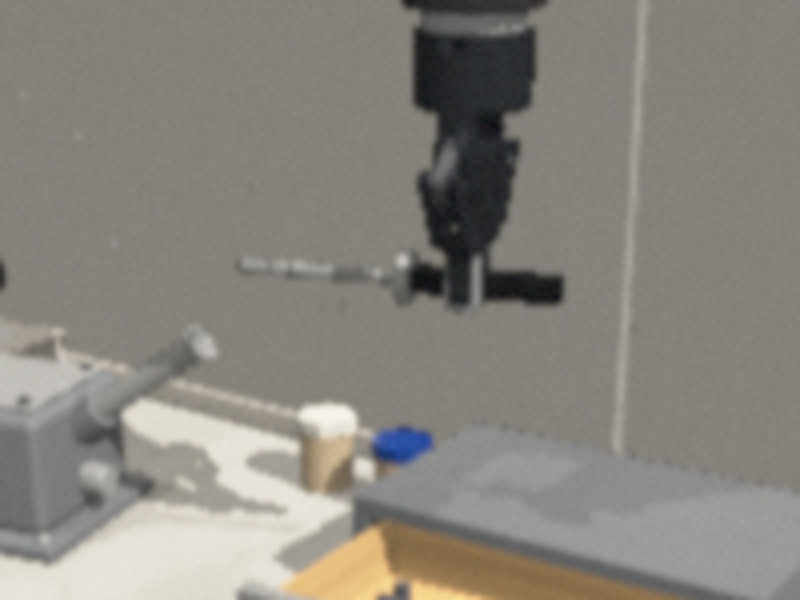

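The rod hangs level in the gripper (tip (238,263), grip end (563,290)), clear of unit and chest. The numbers put it within about 1° of level, with the drawer open.

```bash
python3 -c "
from cell import bot
print(bot.job_done())"
```

```text
the job is handed in; nothing more can be done
None
```

I've handed the job in at about 37 s of the 64 s limit. The drawer was opened about 124 mm and left open, the rod was seated in the tube with about 10 N of push and then withdrawn. The gripper now holds it about 25 cm up and within about 1° of level. No judging result came back.

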